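Bring the six-sided stone under the bench microscope

TASK

On this gem cutter's bench, take the carrier that bears the six-sided stone and slide it in under the microscope's low lens from the open front, so that the stone is centred under the lens, the carrier lies flat on the stage and its grip tab points straight out at the front; then let go. Leave the carrier with the long rectangular stone where it is.

Things in the scene. Friction and masses are not known exactly. Their poses are not given: they have to be found in the camera images.
- hex_carrier: aluminium plate 160 x 56 x 6 mm (x, y, z), 0.3 kg, with the six-sided stone. Origin: centre of its underside; x lengthwise. Upright steel grip tab at x = -55 mm: 30 mm along x, 14 mm thick along y, top 52 mm above the underside. Stone at x = +55 mm on a black disc 48 mm across. Starts on the table left or right of the microscope, tab end nearer the robot.
- hex_stone (a point): centre of the flat top of the six-sided stone (pale cut gem, 40 mm across corners): 55 mm along +x from its carrier's origin and 22 mm above the carrier's underside, the carrier's highest point but for the tab.
- bar_carrier: a second carrier with the same plate, tab and axes, lying on the other side of the microscope; its stone at x = +55 mm is a long rectangle, 46 mm along y by 16 mm along x. Must stay there.
- scope: fixed microscope. Origin: on the table, below the lens axis; +x to the rear. Stage plate: top 10 mm up, 120 mm wide (y), x from -150 mm (front edge) to +130. White ring light, 68 mm across, on the axis, underside 44 mm up (12 mm above a stone on the stage); tube over it 54 mm across, to 170 mm up. Column 30 mm (clamp 48) across at x = +108, 250 mm high, arm to the tube 96 to 130 mm up. Front and sides open.
Mind the look-alikes: they are no part of the job. What is shaped like the hex_carrier but pink is not meant.

How it is judged:
By the outcome, as a careful person would: the job done as asked, in the order asked, and still so for the second after the job is handed in, with the robot touching nothing.
It also fails if it takes over 38 s, if anything falls off the work surface, if the arm or the gripper's body presses on something with over 40 N, if the wrist force passes 120 N, or if a joint passes its speed limit or range.

ROBOT

A 6-joint arm with a two-finger parallel gripper is mounted at the origin on the work surface. World frame = base frame: x ahead of the robot, y to its left, z up, the work surface at z = 0. Lengths are in m, angles in degrees, forces in N, time in s.
With the tool pointing down it reaches from about 0.275 to 0.975 m from the base axis. Payload 8.4 kg.
Tool frame: the origin (TCP) lies at the very end of the fingers, on their centre line; the grasp point (between the pads) lies 19 mm behind it (arm.grasp_offset is the distance from the TCP to the grasp point, in m); z points along the fingers, y is the line along which they close (so a half turn about z gives the same grasp; the last joint's range is limited). The gripper opens to 92 mm and grips with 3 to 60 N. Pads are 20 mm wide; open, the fingers measure 128 mm over their backs; the gripper's body (75 mm by 189 mm) begins 69 mm behind the grasp point.
Start: joints at [72.342, 20.225, 93.587, -0, 66.188, -0.138], TCP at [0.188, 0.596, 0.215] pointing down, gripper open.
Joint ranges: [-150.9, 150.9], [-52.94, 120.26], [3.33, 152.33], [-74.26, 254.26], [0, 154.13], [-172.89, 172.89]. Speed limits (degrees/s): [127.2, 127.2, 159.86, 180, 180, 180].

INTERFACE

Orientations are given as a 3x3 rotation matrix whose columns are the frame's x, y, z axes.
In Python, from cell import arm, jaws, viewer, job gives the robot as it stands. The module is installed in compiled form; this text tells all that it offers. Calls block until the motion is done:
- arm.reach(position, orientation): joint-space move of the TCP to a pose.
- arm.movel(position, velocity=0.15, orientation=None): straight line of the TCP; orientation=None keeps the orientation; velocity is the mean speed in m/s.
- arm.move_j(angles): joint-space move.
- jaws.set_gripper(opening, strength=None): finger opening in m; strength is the grip in N (None keeps the last); returns when the fingers have stopped.
- arm.wait(seconds).
- arm.inverse_kinematics(position, orientation): joint angles nearest the present ones, or None.
- viewer.camera(name): name is "scene" or "side" or "wrist"; returns (picture, depth): 480x640x3 uint8, red, green, blue; 480x640 float32, m along the optical axis (not along the pixel's ray), 0 where there is no reading.
- viewer.camera_info(name): a dict with "intrinsics" (3x3 intrinsics, pixels), "extrinsics" (4x4, takes a point from camera to world coordinates). Camera axes: x right, y down, z forward; pixel columns grow to the right and rows downward; lengths in m; the calibration is good to about 2 mm. A picture is of the moment at which its call begins: read the wrist's pose just before it. camera_info takes no time and is no camera call; for the wrist camera it gives the pose at the moment of the call.
A pose or a line that the arm cannot do raises arm.MotionError and nothing moves.
- job.close_job(): hands the job in; it is judged then, once.
Readings, each from a call of its own:
- arm.get_t(): time.
- arm.get_qpos(): joint angles.
- arm.get_dq(): joint speeds.
- arm.get_joint_efforts(): joint torques, N m.
- arm.get_tool_pos(): TCP position.
- arm.get_tool_rot(): TCP orientation.
- arm.get_contact_force(): force on the tool from outside, world axes, zero at the start.
- arm.get_torque(): the same for the moment, N m.
- arm.get_finger_gap(): finger opening in m.
- arm.get_finger_force(): force on a finger pad.
Only numpy, scipy, OpenCV 4.12 (cv2) and the standard library are available. Lean on these libraries where they do the work, as an engineer would, in place of code of your own. Each camera call takes 0.05 s, during which the arm holds its last target. There are 200 camera calls.

## Working session

There is one attempt and no reset: what is moved stays moved. The work goes in short steps, each a Python script; the robot and the scene stay as the last script left them, time stands still between calls to the robot, and variables do not carry over. Pictures are saved under pics/ and viewed, at most 10 in all, crops included, and the job is handed in when it is done.

```bash
mkdir -p pics
cat > h.py <<'E'
import numpy as np, cv2
from cell import arm, jaws, viewer, job
def snap(n,f):
    i=viewer.camera_info(n); p,d=viewer.camera(n)
    cv2.imwrite('pics/'+f+'.png',p[:,:,::-1]); np.savez('pics/'+f+'.npz',p=p,d=d,K=i['intrinsics'],E=i['extrinsics'])
def cloud(f):
    z=np.load('pics/'+f+'.npz'); d,K,E=z['d'],z['K'],z['E']
    v,u=np.mgrid[:480,:640]
    c=np.stack([(u-K[0,2])/K[0,0]*d,(v-K[1,2])/K[1,1]*d,d],-1)
    return z['p'],np.where(d[...,None]>0,c@E[:3,:3].T+E[:3,3],np.nan)
E
python3 - <<'E'
from h import *
for n in('scene','side'):
    snap(n,n); i=viewer.camera_info(n); print(n,i['extrinsics'].round(3).tolist())
print(arm.get_t())
E
```

```text
scene [[-0.545, 0.631, -0.552, 1.118], [0.838, 0.397, -0.373, 0.485], [-0.016, -0.666, -0.745, 0.861], [0.0, 0.0, 0.0, 1.0]]
side [[0.957, -0.183, 0.224, 0.318], [-0.289, -0.612, 0.736, -0.581], [0.003, -0.77, -0.639, 0.596], [0.0, 0.0, 0.0, 1.0]]
0.1
```

View pics/scene.png

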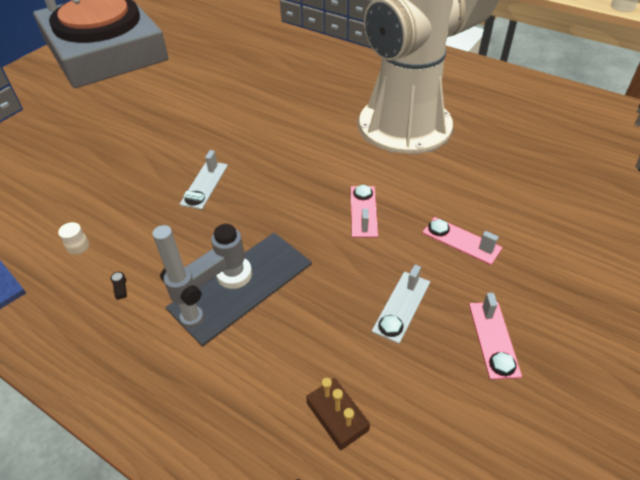

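View pics/side.png

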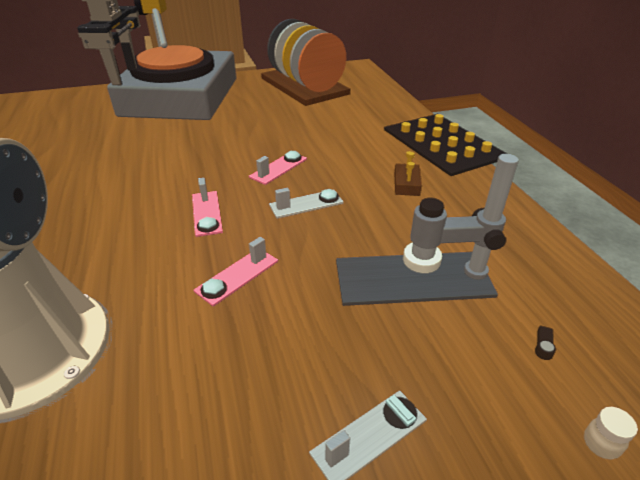

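Scene view candidates:
- Silver carrier with a hexagonal stone at (402,305).
- Silver carrier with a rectangular bar stone at (205,185).
- Pink look-alikes at (364,210), (462,240) and (495,340).

By the description, the hex_carrier is the silver one at (402,305). The side view shows the same carrier at (306,203), and the stage at about (415,275) with its front facing the robot. Next I'll check a close crop and measure.

Run:
```python
from h import *
a=cv2.imread('pics/scene.png')[255:355,350:450]; b=cv2.imread('pics/side.png')[170:230,250:350]
b=cv2.copyMakeBorder(b,20,20,0,0,cv2.BORDER_CONSTANT)
cv2.imwrite('pics/crop.png',cv2.resize(np.hstack([a,b]),(800,400),interpolation=cv2.INTER_CUBIC))
def rect(m,P,name):
    n,l,s,c=cv2.connectedComponentsWithStats(m.astype(np.uint8)); k=1+np.argmax(s[1:,4]); q=P[l==k]
    r=cv2.minAreaRect((q[:,:2]*1000).astype(np.float32)); print(name,len(q),np.round(r[0],1),np.round(r[1],1),round(r[2],2),'z',np.nanmedian(q[:,2]).round(4)); return q
for n in('scene','side'):
    p,P=cloud(n); hsv=cv2.cvtColor(p,cv2.COLOR_RGB2HSV); z=P[...,2]; v,u=np.mgrid[:480,:640]
    box={'scene':(360,440,255,350),'side':(265,350,180,220)}[n]
    inb=(u>box[0])&(u<box[1])&(v>box[2])&(v<box[3])
    rect(inb&(z>.001)&(z<.012)&(hsv[...,1]<70)&(hsv[...,2]>110),P,n+' plate')
    t=P[inb&(z>.045)&(z<.056)]; print('tabtop',len(t),np.nanmean(t,0).round(4), np.nanmax(P[inb][:,2]).round(4))
    # stone top: bright and z .018-.024
    q=inb&(z>.017)&(z<.026)&(np.hypot(P[...,0]-t[:,0].mean(),P[...,1]-t[:,1].mean())>.07)
    st=P[q]; print('stone',len(st),np.nanmean(st,0).round(4))
    # stage
    box={'scene':(160,320,225,350),'side':(325,505,245,310)}[n]
    inb=(u>box[0])&(u<box[1])&(v>box[2])&(v<box[3])
    rect(inb&(z>.006)&(z<.014)&(hsv[...,2]<110),P,n+' stage')
    q=inb&(z>.036)&(z<.062)&(hsv[...,2]>170)&(hsv[...,1]<60)
    w=rect(q,P,n+' ring')
```

```text
scene plate 1524 [532.6 265.9] [166.8  59.1] 5.16 z 0.0076
tabtop 107 [0.4821 0.2624 0.0523] 0.0568
stone 244 [0.5916 0.2725 0.0215]
scene stage 4713 [662.3 -27. ] [120.7 281. ] 77.59 z 0.0116
scene ring 57 [679.7  -3. ] [11.  45.6] 71.59 z 0.0576
side plate 764 [535.2 267.4] [159.8  61.1] 4.7 z 0.0055
tabtop 77 [0.4803 0.2592 0.0501] 0.0531
stone 90 [0.5888 0.269  0.0202]
side stage 5682 [661.5 -28.6] [122.7 278.2] 77.32 z 0.0093
side ring 100 [652.1 -45.7] [16.3 55.7] 39.33 z 0.0593
```

View pics/crop.png

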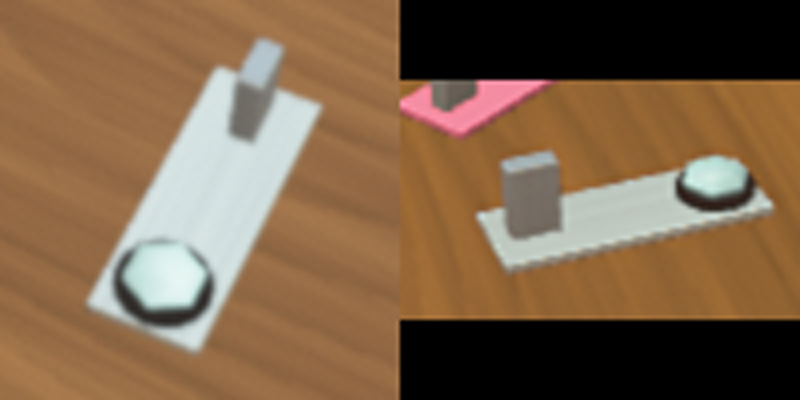

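The crop confirms a hexagonal pale stone on a silver plate, with the tab nearer the robot. The measured heights and sizes (plate 160x56, stage 120x280, tab 52 mm, stone 22 mm) match the description. I put the carrier at about (0.534, 0.266) with yaw 5°, and the scope at about (0.672, -0.030) with yaw -12.5°. Next I'll plan the arm poses and take a wrist look at each.

```bash
cat >> h.py <<'E'
def down(deg,flip=False):
    a=np.radians(deg); x=np.array([np.cos(a),np.sin(a),0])*(-1 if flip else 1); z=np.array([0,0,-1.])
    return np.stack([x,np.cross(z,x),z],1)
E
python3 - <<'E'
from h import *
R=arm.get_tool_rot(); print(R.round(2).tolist())
E=viewer.camera_info('wrist')['extrinsics']; print('cam in tool',(R.T@(E[:3,3]-arm.get_tool_pos())).round(3),(R.T@E[:3,:3]).round(2).tolist())
for f in(0,1):
    for p,a in(([.48,.261,.012],5),([.564,-.006,.022],-12.5),([.40,.03,.2],-12.5)):
        q=arm.inverse_kinematics(p,down(a,f)); print(f,p,None if q is None else np.round(q,1))
E
```

```text
[[-0.95, 0.3, -0.0], [0.3, 0.95, -0.0], [-0.0, -0.0, -1.0]]
cam in tool [ 0.083 -0.    -0.17 ] [[0.0, -0.96, -0.29], [1.0, 0.0, 0.0], [-0.0, -0.29, 0.96]]
0 [0.48, 0.261, 0.012] [ 28.4  29.2 111.3  -0.   39.5 113.4]
0 [0.564, -0.006, 0.022] [ -0.8  29.4 108.9  -0.   41.7 101.7]
0 [0.4, 0.03, 0.2] [  4.1   0.6 120.1  -0.   59.3 106.6]
1 [0.48, 0.261, 0.012] [ 28.4  29.2 111.3  -0.   39.5 -66.6]
1 [0.564, -0.006, 0.022] [ -0.8  29.4 108.9  -0.   41.7 -78.3]
1 [0.4, 0.03, 0.2] [  4.1   0.6 120.1  -0.   59.3 -73.4]
```

Run:
```python
from h import *
arm.reach([.49,.010,.24],down(-12.5,1)); arm.wait(.2); snap('wrist','w_scope'); print(arm.get_t())
arm.reach([.48,.261,.19],down(5,1)); arm.wait(.2); snap('wrist','w_hex'); print(arm.get_t())
cv2.imwrite('pics/w.png',cv2.resize(np.hstack([cv2.imread('pics/w_scope.png'),cv2.imread('pics/w_hex.png')]),(800,300)))
def edges(n):
    p,P=cloud(n); return p,P,cv2.cvtColor(p,cv2.COLOR_RGB2HSV)
for n in('w_scope','w_hex'):
    p,P,h=edges(n); z=P[...,2]
    if n=='w_scope':
        m=(z>.006)&(z<.014)&(h[...,2]<110); 
    else: m=(z>.001)&(z<.011)&(h[...,1]<70)&(h[...,2]>100)
    _,l,s,c=cv2.connectedComponentsWithStats(m.astype(np.uint8)); k=1+np.argmax(s[1:,4]); q=P[l==k]
    print(n,s[k],cv2.minAreaRect((q[:,:2]*1000).astype(np.float32)),np.median(q[:,2]))
```

```text
2.7
3.95
w_scope [ 271  231  106   88 1292] ((555.8777465820312, 22.859947204589844), (155.28656005859375, 80.6290054321289), 33.85947036743164) 0.0099655569256758
w_hex [   0  219  111  130 7606] ((596.4732055664062, -8.633369445800781), (107.66146087646484, 146.30892944335938), 80.55209350585938) 0.009963807041354023
```

View pics/w.png

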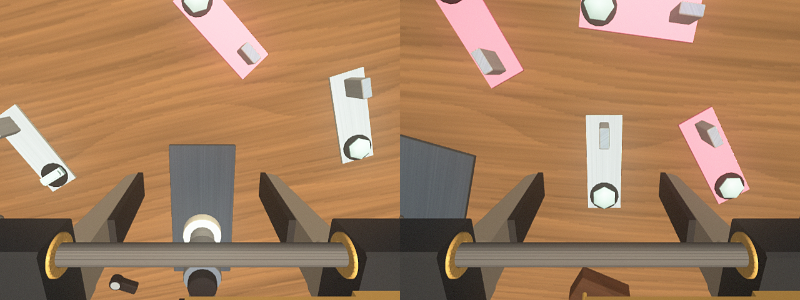

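The wrist views show the stage with its front edge at about (325,232) full-res and the ring at (325,368). The hex carrier sits at about (326,258), with its tab at (326,216) and stone at (326,313). I'll refine both by mask and ray-plane intersection.

Run:
```python
from h import *
def plane(n,uv,z0):
    d=np.load('pics/'+n+'.npz'); K,E=d['K'],d['E']; uv=np.asarray(uv,float).reshape(-1,2)
    r=np.c_[uv,np.ones(len(uv))]@np.linalg.inv(K).T@E[:3,:3].T; return (E[:3,3]+r*((z0-E[2,3])/r[:,2])[:,None])[:,:2]
def mask(n,box,lo,hi,smax):
    p=np.load('pics/'+n+'.npz')['p']; h=cv2.cvtColor(p,cv2.COLOR_RGB2HSV); m=(h[...,1]<smax)&(h[...,2]>=lo)&(h[...,2]<=hi)
    k=np.zeros_like(m); u0,u1,v0,v1=box; k[v0:v1,u0:u1]=m[v0:v1,u0:u1]; return k
def fit(pts): 
    vx,vy,x,y=cv2.fitLine(pts.astype(np.float32),cv2.DIST_HUBER,0,1e-4,1e-4).ravel(); 
    if vx<0: vx,vy=-vx,-vy
    return np.degrees(np.arctan2(vy,vx)),np.array([x,y])
# stage: left/right edges on rows 245..325, front edge
m=mask('w_scope',(240,400,215,335),0,140,100)
rows=range(245,325,2)
L=plane('w_scope',[(np.flatnonzero(m[v])[0]-.5,v) for v in rows],.01); Rr=plane('w_scope',[(np.flatnonzero(m[v])[-1]+.5,v) for v in rows],.01)
F=plane('w_scope',[(u,np.flatnonzero(m[:,u])[0]-.5) for u in range(285,365,3)],.01)
aL,pL=fit(L);aR,pR=fit(Rr);aF,pF=fit(F); print('edge angles',aL,aR,aF)
a=np.radians((aL+aR)/2); x=np.array([np.cos(a),np.sin(a)]); y=np.array([-x[1],x[0]])
print('width',abs((pL-pR)@y)); yc=(pL@y+pR@y)/2; O=x*(pF@x+.15)+y*yc; print('scope',O,np.degrees(a))
# ring check: white blob
m=mask('w_scope',(280,370,335,390),200,255,60); v,u=np.nonzero(m); print('ring px',u.min(),u.max(),v.min(),v.max(),plane('w_scope',[((u.min()+u.max())/2,(v.min()+v.max())/2)],.05))
# carrier
m=mask('w_hex',(270,380,165,345),130,255,60); v,u=np.nonzero(m); print('plate px',u.min(),u.max(),v.min(),v.max())
rows=range(v.min()+8,v.max()-8,2)
L=plane('w_hex',[(np.flatnonzero(m[r])[0]-.5,r) for r in rows],.006);Rr=plane('w_hex',[(np.flatnonzero(m[r])[-1]+.5,r) for r in rows],.006)
cols=range(u.min()+8,u.max()-8,2)
T=plane('w_hex',[(c,np.flatnonzero(m[:,c])[0]-.5) for c in cols],.006);B=plane('w_hex',[(c,np.flatnonzero(m[:,c])[-1]+.5) for c in cols],.006)
aL,pL=fit(L);aR,pR=fit(Rr);_,pT=fit(T);_,pB=fit(B)
a=np.radians((aL+aR)/2); x=np.array([np.cos(a),np.sin(a)]); y=np.array([-x[1],x[0]])
C=x*((pT+pB)/2@x)+y*((pL+pR)/2@y); print('angles',aL,aR,'size',abs((pT-pB)@x),abs((pL-pR)@y),'C',C,'tab',C-.055*x,'stone',C+.055*x)
```

```text
edge angles -12.61921 -12.424483 77.56619
width 0.119199835
scope [ 0.67064315 -0.02872514] -12.521846
ring px 293 353 343 387 [[ 0.66606734 -0.02775687]]
plate px 297 355 184 333
angles 4.985681 5.0416446 size 0.16014677 0.055670198 C [0.5351691 0.2682294] tab [0.48037955 0.26342276] stone [0.58995867 0.27303603]
```

Run:
```python
from h import *
arm.movel([.4804,.2634,.06],.2,down(5,1)); jaws.set_gripper(.045); arm.movel([.4804,.2634,.010],.1)
jaws.set_gripper(0,50); print('gap',arm.get_finger_gap(),arm.get_finger_force(),arm.get_contact_force().round(1))
arm.movel([.4804,.2634,.075],.12); print('gap',arm.get_finger_gap(),arm.get_contact_force().round(1))
S=np.array([.6706,-.0287]);a=np.radians(-12.5);x=np.array([np.cos(a),np.sin(a)])
p=S-.215*x
arm.reach([*p,.075],down(-12.5,1)); arm.wait(.2); snap('wrist','w_held'); snap('side','s_held'); print(arm.get_t(),arm.get_tool_pos().round(4))
a=cv2.imread('pics/w_held.png'); b=cv2.imread('pics/s_held.png')
cv2.imwrite('pics/held.png',cv2.resize(np.hstack([a[:,120:520],b[150:350,220:520].repeat(2,0).repeat(2,1)[:,:400]*0+cv2.resize(b[150:350,220:520],(400,400))]) if 0 else np.hstack([a[:,120:520],cv2.resize(b[120:360,250:450],(400,480))]),(800,480)))
```

```text
gap 0.013644319522012376 50.00013470649719 [-0.4  0.7  4.1]
gap 0.013550647741967422 [ 0.4 -0.1 -4.4]
8.7583 [0.4609 0.0186 0.0749]
```

View pics/held.png

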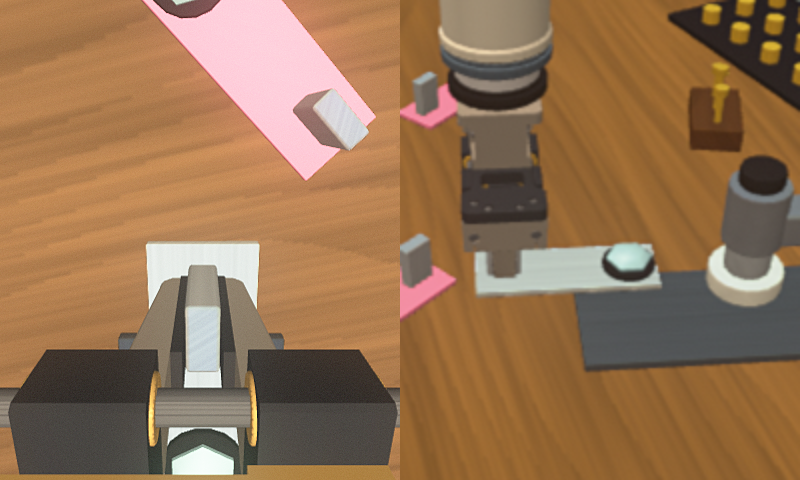

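The carrier is held by its tab, and the plate looks level and in line with the stage. I'll quantify droop and in-grip pose from the side depth.

Run:
```python
from h import *
a=np.radians(-12.5);x=np.array([np.cos(a),np.sin(a)]);y=np.array([-x[1],x[0]])
p,P=cloud('s_held'); h=cv2.cvtColor(p,cv2.COLOR_RGB2HSV); z=P[...,2]
v,u=np.mgrid[:480,:640]
m=(u>285)&(u<382)&(v>235)&(v<270)&(z>.058)&(z<.080)&(h[...,1]<70)&(h[...,2]>150)
q=P[m]; s=(q[:,:2]-[.4609,.0186])@x; t=(q[:,:2]-[.4609,.0186])@y
print(len(q),np.percentile(s,[.5,99.5]).round(4),np.percentile(t,[.5,99.5]).round(4))
k=s<.125; k&=s>-.03
k&=(s<.08)
A=np.c_[s,t,np.ones_like(s)][k]; print('z=',np.linalg.lstsq(A,q[k,2],rcond=None)[0])
print(cv2.minAreaRect((np.c_[s,t]*1000).astype(np.float32)))
```

```text
1314 [-0.024   0.1341] [-0.0294  0.0274]
z= [-0.00052396  0.00434264  0.07005555]
((55.06797790527344, -0.6593666076660156), (159.3136749267578, 58.687538146972656), 0.593643307685852)
```

Run:
```python
from h import *
S=np.array([.6706,-.0287]);a=np.radians(-12.5);x=np.array([np.cos(a),np.sin(a)])
arm.movel([*(S-.215*x),.0245],.1); print(arm.get_contact_force().round(1))
arm.movel([*(S-.110*x),.0245],.08); print(arm.get_contact_force().round(1))
for z in(.022,.021,.0202,.0196):
    arm.movel([*(S-.110*x),z],.02); f=arm.get_contact_force(); print(z,f.round(1))
    if f[2]>1: break
arm.wait(.2); snap('side','s_in'); snap('scene','c_in'); print(arm.get_t(),arm.get_tool_pos().round(4),arm.get_finger_gap())
a=cv2.imread('pics/s_in.png')[180:330,310:510]; b=cv2.imread('pics/c_in.png')[200:350,150:350]
cv2.imwrite('pics/in.png',cv2.resize(np.hstack([a,b]),(800,300)))
```

```text
[ 0.9  0.4 -3. ]
[-0.2 -0.4 -4. ]
0.022 [ 1.4 -0.5 -3.5]
0.021 [-0.5  0.1 -3. ]
0.0202 [-0.5 -0.4 -1.5]
0.0196 [-2.9  0.6  5.7]
12.2083 [ 0.5634 -0.0049  0.0203] 0.013391795906086062
```

View pics/in.png

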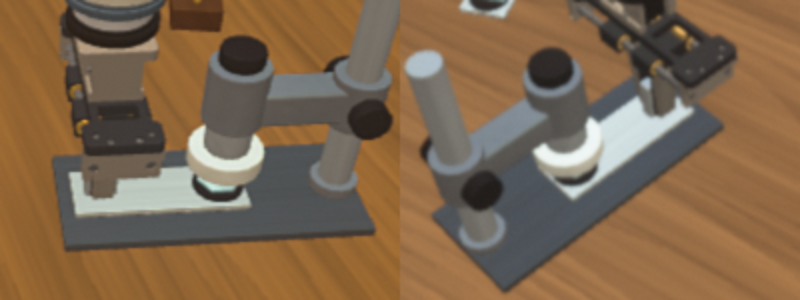

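The carrier rests on the stage with the stone under the ring. I'll release, retreat up and back, and verify from the wrist.

Run:
```python
from h import *
S=np.array([.6706,-.0287]);a=np.radians(-12.5);x=np.array([np.cos(a),np.sin(a)]);y=np.array([-x[1],x[0]])
jaws.set_gripper(.04); arm.movel([*(S-.110*x),.10],.12); arm.reach([.49,.010,.24],down(-12.5,1)); arm.wait(.3)
snap('wrist','w_fin'); snap('side','s_fin'); print(arm.get_t(),arm.get_contact_force().round(1))
d=np.load('pics/w_fin.npz');K,E=d['K'],d['E']; h=cv2.cvtColor(d['p'],cv2.COLOR_RGB2HSV)
def plane(uv,z0):
    uv=np.array(uv,float); r=np.c_[uv,np.ones(len(uv))]@np.linalg.inv(K).T@E[:3,:3].T
    w=(E[:3,3]+r*((z0-E[2,3])/r[:,2])[:,None])[:,:2]-S; return np.c_[w@x,w@y]
m=(h[...,1]<60)&(h[...,2]>130); k=np.zeros_like(m); k[215:335,270:380]=m[215:335,270:380]
v,u=np.nonzero(k); print(u.min(),u.max(),v.min(),v.max())
rows=range(v.min()+6,325,2)
L=plane([(np.flatnonzero(k[r])[0]-.5,r) for r in rows],.016);R=plane([(np.flatnonzero(k[r])[-1]+.5,r) for r in rows],.016)
F=plane([(c,np.flatnonzero(k[:,c])[0]-.5) for c in range(u.min()+8,u.max()-8,2)],.016)
print('front edge x',np.median(F[:,0]),'(want -.135)','sides',np.median(L[:,1]),np.median(R[:,1]),'yaw',[np.degrees(np.polyfit(q[:,0],q[:,1],1)[0]) for q in(L,R)])
p,P=cloud('s_fin'); h=cv2.cvtColor(p,cv2.COLOR_RGB2HSV); z=P[...,2]
w=P[...,:2]-S; s=w@x; t=w@y; m=(abs(t)<.025)&(s>-.13)&(s<.02)&(z>.012)&(z<.020)&(h[...,1]<70)&(h[...,2]>150)
print(m.sum(),'tilt',np.linalg.lstsq(np.c_[s[m],t[m],np.ones(m.sum())],z[m],rcond=None)[0])
a=cv2.imread('pics/w_fin.png')[200:400,240:440]; b=cv2.imread('pics/s_fin.png')[150:350,310:510]
cv2.imwrite('pics/fin.png',cv2.resize(np.hstack([a,b]),(800,400)))
```

```text
14.6583 [ 1.3  0.1 -0.1]
271 379 245 334Traceback (most recent call last):
  File "<stdin>", line 13, in <module>
IndexError: index 0 is out of bounds for axis 0 with size 0
```

Run:
```python
from h import *
S=np.array([.6706,-.0287]);a=np.radians(-12.5);x=np.array([np.cos(a),np.sin(a)]);y=np.array([-x[1],x[0]])
a=cv2.imread('pics/w_fin.png')[200:400,220:420]; b=cv2.imread('pics/s_fin.png')[150:350,310:510]
cv2.imwrite('pics/fin.png',cv2.resize(np.hstack([a,b]),(800,400)))
d=np.load('pics/w_fin.npz');K,E=d['K'],d['E']; h=cv2.cvtColor(d['p'],cv2.COLOR_RGB2HSV)
def plane(uv,z0):
    uv=np.array(uv,float); r=np.c_[uv,np.ones(len(uv))]@np.linalg.inv(K).T@E[:3,:3].T
    w=(E[:3,3]+r*((z0-E[2,3])/r[:,2])[:,None])[:,:2]-S; return np.c_[w@x,w@y]
m=(h[...,1]<60)&(h[...,2]>170); m[:215]=0; m[300:]=0; m[:,:285]=0; m[:,365:]=0
v,u=np.nonzero(m); print(u.min(),u.max(),v.min(),v.max())
rows=[r for r in range(v.min()+4,298) if m[r].sum()>15]
L=plane([(np.flatnonzero(m[r])[0]-.5,r) for r in rows],.016);R=plane([(np.flatnonzero(m[r])[-1]+.5,r) for r in rows],.016)
F=plane([(c,np.flatnonzero(m[:,c])[0]-.5) for c in range(u.min(),u.max()) if m[:,c].sum()>15],.016)
print('front edge x',np.median(F[:,0]),'(want -.135)','sides',np.median(L[:,1]),np.median(R[:,1]),'yaw',[np.degrees(np.polyfit(q[:,0],q[:,1],1)[0]) for q in(L,R)])
p,P=cloud('s_fin'); h=cv2.cvtColor(p,cv2.COLOR_RGB2HSV); z=P[...,2]
w=P[...,:2]-S; s=w@x; t=w@y; m=(abs(t)<.025)&(s>-.13)&(s<.02)&(z>.012)&(z<.020)&(h[...,1]<70)&(h[...,2]>150)
print(m.sum(),'tilt',np.linalg.lstsq(np.c_[s[m],t[m],np.ones(m.sum())],z[m],rcond=None)[0])
```

```text
299 349 245 299
front edge x -0.13548131958837745 (want -.135) sides -0.02790377932559467 0.027889234539890485 yaw [np.float64(0.5527005347541121), np.float64(0.6004547994532764)]
924 tilt [-0.00106954 -0.00297594  0.01528582]
```

View pics/fin.png

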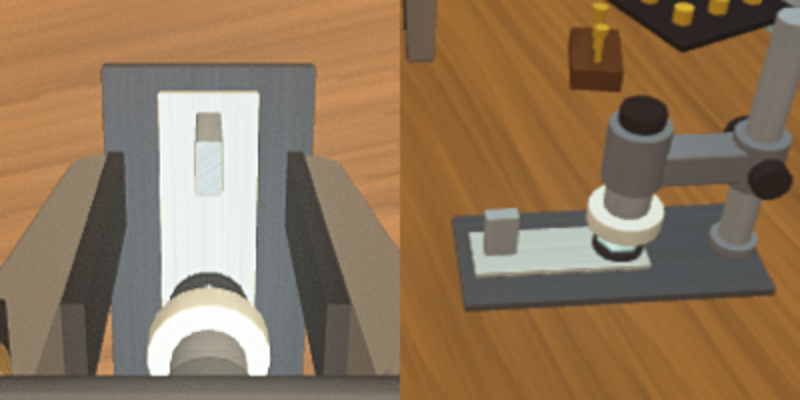

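The plate lies flat, centred between the stage edges within 0.5 mm, with about 0.6° of yaw. The tab points out at the front, and the robot is clear of everything.

```bash
python3 -c "
from h import *
print(job.close_job())"
```

```text
the job is handed in; nothing more can be done
None
```

I handed the job in at about 15 s of the 38 s allowed: the hex carrier lies flat on the stage, its stone within about 1 mm of the lens axis by my measurements, the tab pointing straight out at the front (yaw about 0.6°), released, with the bar carrier left untouched.

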